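# Set out pipe fittings on their painted silhouettes

## Robot

A 7-joint arm with a two-finger parallel gripper is mounted at the origin on the work surface. World frame = base frame: x ahead of the robot, y to its left, z up, the work surface at z = 0. Lengths are in m, angles in degrees, forces in N, time in s.
With the tool pointing down it reaches from about 0.425 to 0.925 m from the base axis. Payload 6.8 kg.
Tool frame: the origin (TCP) lies between the finger pads; the fingertips stand 19 mm ahead of it and the grasp point (between the pads) is the TCP (robot.tcp_to_tips is the distance from the TCP to the fingertips, in m); z points along the fingers, y is the line along which they close (so a half turn about z gives the same grasp; the last joint's range is limited). The gripper opens to 85 mm and grips with 20 to 120 N. Pads are 22 mm wide; open, the fingers measure 114 mm over their backs; the gripper's body (76 mm by 85 mm) begins 54 mm behind the grasp point. The pads swing forward as they close: fully open they stand 13 mm farther back than shut.
Start: joints at [-75.923, 27.33, 1.283, 89.118, -0.659, 63.558, -4.761], TCP at [0.234, 0.633, 0.25] pointing down, gripper open.
Joint ranges: [-169.35, 169.35], [-19.33, 120.38], [-80.79, 83.38], [13.8, 139.57], [-78.32, 258.32], [9.67, 109.79], [-169.56, 169.56]. Speed limits (degrees/s): [136.94, 136.94, 180, 180, 180, 180, 180].

## Interface

Orientations are given as [roll, pitch, yaw] about the fixed x, y, z axes, in that order (R = Rz(yaw) Ry(pitch) Rx(roll)).
In Python, from cell import robot, viewer, job gives the robot as it stands. The module is installed in compiled form; this text tells all that it offers.
- The arm moves only by the shell command python3 -m jog 'ROWS' [FORCE]. ROWS is JSON, a list that holds one entry, the list of rows, each a list of 7 numbers: the turn, a rotation vector about the tool's x, y, z scaled (see below), then the shift along the tool's x, y, z scaled (see below), then the opening, from -1 (shut) to 1 (fully open). A call has 1 to 20 rows; each row shifts and turns the commanded pose from where the row before left it, along the tool's axes as they then stand; what a row does not reach is not made up. The controller multiplies each number of a shift by 0.12 m and each number of a turn by 0.08 rad. A row lasts 1/12 s, in which the tool goes at most 41.7 mm and 7.16 degrees, less where a joint would pass 70% of its speed; a pose out of reach is approached as far as the arm can. A call with a number of a shift or a turn outside -1 to 1 is refused whole. A call with a gripper value outside its range is refused whole. The fingers move at their own pace and stop on an object; FORCE is the grip in N (left out, the last holds). Time passes only in rows, so rows that do not move let the fingers close. It gives the time, the measured TCP pose, the force, the opening and the grip force at its end, in the units of the state.
- robot.sense(): the state, without advancing time (a new reading comes with each control period).
- viewer.snapshot(name): name is "side" or "top" or "wrist"; returns (picture, depth): 400x640x3 uint8, blue, green, red; 400x640 float32, m along the optical axis (not along the pixel's ray), 0 where there is no reading.
- viewer.camera_info(name): a dict with "fovy" (degrees; the focal length in pixels is half the picture's height over the tangent of half this angle, whatever the lens; pixels are square), "cx", "cy" (the principal point, pixels), "origin" and "orientation" of the camera in the world; the wrist camera has in their place "T_tool_cam" (4x4, takes a point from camera to tool coordinates, whose origin is the TCP and whose axes are the flange's). Camera axes: x right, y down, z forward; pixel columns grow to the right and rows downward; lengths in m; the calibration is good to about 2 mm. A picture is of the moment at which its call begins: read the wrist's pose just before it. camera_info takes no time and is no camera call.
- job.hand_in(): hands the job in; it is judged then, once.
Trained networks look in the newest picture that a camera, given by its name, has taken for a name from the list of things; names that differ only in an ending like _2 or _b are one class to them, and where a whole thing is asked for, a point or a joint stands for the part that bears it (a point fixed in the world has none). Each returns a list of dicts, best first, with "score" (0 to 1); they miss things now and then, are a little off and sometimes report something else, mostly with a low value. They report only what shows in the picture. A call takes as long as a camera call. They do not tell look-alikes from the thing itself.
- viewer.search_frame(query, camera): "location" ([row, column] in pixels, amid what is visible of it).
The state is a dict: "t": time; "joints": joint angles; "qvel": joint speeds; "tau": joint torques, N m; "tool_pos": TCP position; "ee_rot": TCP orientation; "force": force on the tool from outside, world axes, zero at the start; "ft_torque": the same for the moment, N m; "finger_gap": finger opening in m; "finger_force": force on a finger pad.
Only numpy, scipy, OpenCV 4.12 (cv2) and the standard library are available. Lean on these libraries where they do the work, as an engineer would, in place of code of your own. Each camera call takes 0.05 s, during which the arm holds its last target. There are 200 camera calls.

## Task

Set out the four fittings for the next brazing test: put the copper tee, brass hexagon nut, grey pipe cap and red square flange each on the white plate that bears its painted silhouette, centred and the same way up as now. Lay the tee's run and branch along the painted T and the flange's sides along the painted square; nut and cap may face any way. Do not shove or tip the blue flux jar among them.

Things in the scene. Friction and masses are not known exactly. Their poses are not given: they have to be found in the camera images.
- tee_center (a point): Copper pipe tee lying flat on the bench: a straight run 60 mm long and a branch at right angles to it from its middle; three collars 26 mm in diameter and 17 mm long at the ends, 23 mm tube between them; 26 mm high as it lies. This point is where the axes of run and branch cross, 13 mm above its underside. Its x axis lies along the run (the run's flat ends are at x = -30 and +30 mm, so it can be gripped end to end, 60 mm wide), +y points along the branch, z up. About 0.12 kg.
- tee_branch (a point): Middle of the open end of the tee's branch, 40 mm from the crossing of the axes in the tee's +y, 13 mm above the tee's underside. Same axes as the tee.
- nut_center (a point): Solid brass hexagon nut standing flat, 40 mm across the flats (46 mm across the corners), 30 mm high, with a black painted bore on its top. This point is its centre, 15 mm above its underside. One pair of flats faces its +x and -x, the others are 60 degrees round; z up. About 0.16 kg.
- cap_center (a point): Grey-painted steel pipe cap, domed side up: a round body 48 mm in diameter with straight sides to 25 mm height, then a dome to 38 mm. This point is its centre, 19 mm above its underside; z up. About 0.2 kg.
- flange_center (a point): Red-primed square pipe flange: plate 56 x 56 mm, 12 mm thick, with a round hub 34 mm in diameter on its middle that reaches to 38 mm height, four black bolt holes at its corners. This point is on the hub's axis, 19 mm above its underside. x and y axes are square to the plate's sides, z up. About 0.25 kg.
- pad_tee: white square steel plate fixed flat on the bench, 90 x 90 mm and 5 mm thick, painted in its middle with an orange T: the place of the copper tee. Origin: centre of the plate's underside, so its top is 5 mm above the origin; the painted shape is flat (it does not stand up). The origin lies under the crossing of the T: the bar of the T (the run, 62 mm) lies along x, its stem (the branch) points to +y.
- pad_nut: white square steel plate fixed flat on the bench, 90 x 90 mm and 5 mm thick, painted in its middle with a yellow hexagon, 44 mm across the flats: the place of the brass nut. Origin: centre of the plate's underside, so its top is 5 mm above the origin; the painted shape is flat (it does not stand up). x, y along the plate's sides.
- pad_cap: white square steel plate fixed flat on the bench, 90 x 90 mm and 5 mm thick, painted in its middle with a grey disc 52 mm in diameter: the place of the pipe cap. Origin: centre of the plate's underside, so its top is 5 mm above the origin; the painted shape is flat (it does not stand up). x, y along the plate's sides.
- pad_flange: white square steel plate fixed flat on the bench, 90 x 90 mm and 5 mm thick, painted in its middle with a red square of 60 mm: the place of the red flange. Origin: centre of the plate's underside, so its top is 5 mm above the origin; the painted shape is flat (it does not stand up). x, y along the sides of the plate and of the painted square.
- jar_center (a point): Loose closed flux jar with blue label and blue lid, 56 mm in diameter, 62 mm high, standing among the fittings; to be left alone. This point is on its axis at half height (31 mm). (A green tape measure, 60 x 45 x 42 mm, stands among the fittings too, at least 120 mm from the middle of any of them.)
Mind the look-alikes: they are no part of the job. Of the things that look like the part that bears cap_center, take the one that is nearest to the robot's base at the start.

How it is judged (in metres and radians):
At the end, for the whole second after the job is handed in: Each fitting rests still and upright (0.15 rad) on its own plate, centre within 12 mm of the plate's, height within 4 mm of resting there; tee's run within 0.21 rad of the T's bar, branch end over 25 mm along the stem; flange sides within 0.21 rad of the square's, any quarter turn (horizontal distance between tee_center and pad_tee below 0.012 m and height (world z) of tee_center between 0.014 and 0.022 m and angle between each of tee_center, nut_center, cap_center, flange_center's own z axis and vertical below 0.15 rad and linear speed of each of tee, nut, cap, flange below 0.02 m/s and angular speed of each of tee, nut, cap, flange below 0.2 rad/s and horizontal distance between nut_center and pad_nut below 0.012 m and height (world z) of nut_center between 0.016 and 0.024 m and horizontal distance between cap_center and pad_cap below 0.012 m and height (world z) of cap_center between 0.02 and 0.028 m and horizontal distance between flange_center and pad_flange below 0.012 m and height (world z) of flange_center between 0.02 and 0.028 m and angle between the x axis of tee_center and the x axis of pad_tee, either way round below 0.21 rad and y of tee_branch in the frame of pad_tee above 0.025 m and (angle between the x axis of flange_center and the x axis of pad_flange, either way round below 0.21 rad or angle between the x axis of flange_center and the y axis of pad_flange, either way round below 0.21 rad)); the robot touches nothing.
It fails at once if the flux jar is tipped over 0.4 rad or shoved more than 40 mm (angle between jar_center's own z axis and vertical above 0.4 rad or distance of jar_center from where it was at the start of the episode above 0.04 m).
It also fails if it takes over 112 s, if anything falls off the work surface, if the arm or the gripper's body presses on something with over 40 N, if the wrist force passes 120 N, or if a joint passes its speed limit or range.

## Working session

There is one attempt and no reset: what is moved stays moved. The work goes in short steps, Python scripts to look and compute and a shell command to move; the robot and the scene stay as the last step left them, time stands still between calls to the robot, and variables do not carry over. Pictures are saved under pics/ and viewed, at most 14 in all, crops included, and the job is handed in when it is done.

```bash
mkdir -p pics
cat > h.py <<'E'
import numpy as np, cv2
from cell import robot, viewer, job
from scipy.spatial.transform import Rotation as R
def cam(name):
    s=robot.sense(); im,d=viewer.snapshot(name); return s,im,d
def setup(name,s):
    i=viewer.camera_info(name); f=200/np.tan(np.radians(i['fovy'])/2)
    if 'T_tool_cam' in i:
        T=np.eye(4); T[:3,:3]=R.from_euler('xyz',s['ee_rot'],degrees=True).as_matrix(); T[:3,3]=s['tool_pos']
        T=T@np.array(i['T_tool_cam'])
    else:
        T=np.eye(4); T[:3,3]=i['origin']; o=np.array(i['orientation'])
        T[:3,:3]=o if o.shape==(3,3) else R.from_euler('xyz',o,degrees=True).as_matrix()
    return i,f,T
def cloud(name,s,d):
    i,f,T=setup(name,s); r,c=np.mgrid[:400,:640]
    P=np.stack([(c-i['cx'])/f*d,(r-i['cy'])/f*d,d],-1)
    return P@T[:3,:3].T+T[:3,3]
E
python3 - <<'E'
from h import *
s,im,d=cam('top'); print(s); print(viewer.camera_info('top')); print(viewer.camera_info('wrist'))
cv2.imwrite('pics/top.png',im); np.savez('top.npz',im=im,d=d)
P=cloud('top',s,d)
for q in ['tee_center','nut_center','cap_center','flange_center','pad_tee','pad_nut','pad_cap','pad_flange','jar_center']:
    for r in viewer.search_frame(q,'top')[:5]:
        a,b=map(int,r['location']); print(q,r['score'],a,b,P[a,b].round(3))
E
```

```text
{'t': 0.0, 'joints': array([-75.92298038,  27.37439552,   1.27854049,  89.17806013,
        -0.65864286,  63.55976005,  -4.76079803]), 'qvel': array([-0.04003152,  0.0863125 , -0.05053157,  0.03693424, -0.15982904,
        0.01767619, -0.07947838]), 'tau': array([ 1.47312508e-04, -5.96462166e+01,  1.60811171e+00, -2.81203687e+01,
        1.24218801e-02,  9.28226887e-03, -2.67759003e-05]), 'tool_pos': array([0.23366064, 0.63266433, 0.24934345]), 'ee_rot': array([-1.79895364e+02,  7.34005878e-03,  1.59732420e+02]), 'force': array([-0.35315872, -0.07500823, -0.40761584]), 'ft_torque': array([0.03117149, 0.00084055, 0.08897169]), 'finger_force': 0.0, 'finger_gap': 0.08574763032111368}
{'fovy': 50.2009776764564, 'cx': 324.4422919660599, 'cy': 198.5659262828902, 'origin': array([0.21831501, 0.05275248, 1.31424739]), 'orientation': array([-167.1940575 ,    0.2787418 ,  -89.20150841])}
{'fovy': 58.36758250455734, 'cx': 317.18142189059665, 'cy': 201.0817162645316, 'T_tool_cam': array([[ 8.89523798e-04, -9.48961386e-01, -3.15391023e-01,
         7.99904954e-02],
       [ 9.99999305e-01,  6.000
[... 284 characters left out ...]
0.49 166 276 [0.613 0.217 0.03 ]
cap_center 0.73 199 174 [0.5   0.523 0.042]
cap_center 0.73 243 238 [0.366 0.315 0.061]
cap_center 0.6 206 205 [0.481 0.429 0.036]
cap_center 0.52 173 205 [0.585 0.436 0.037]
cap_center 0.47 164 167 [0.614 0.559 0.034]
flange_center 0.77 205 346 [ 0.49  -0.003  0.033]
pad_tee 0.87 201 478 [ 0.514 -0.418  0.005]
pad_tee 0.67 224 400 [ 0.434 -0.168  0.028]
pad_tee 0.39 160 350 [ 0.642 -0.017  0.011]
pad_nut 0.75 164 422 [ 0.635 -0.248  0.   ]
pad_cap 0.73 217 291 [0.456 0.167 0.002]
pad_flange 0.67 161 347 [ 0.64  -0.007  0.006]
pad_flange 0.36 204 207 [0.487 0.423 0.035]
pad_flange 0.36 206 345 [ 0.486 -0.     0.037]
jar_center 0.57 243 241 [0.366 0.307 0.06 ]
```

View pics/top.png

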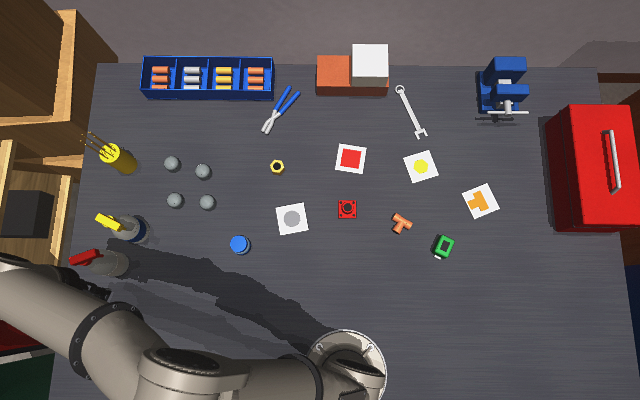

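The caps seen by the top camera are at (row,col) (163,171), (171,202), (200,174) and (201,206). The lower-right one, at world (0.48,0.43), is nearest the base. The blue jar at (243,240) also scored as a cap, but it isn't one. Next come the crop check and colour measurements.

```bash
cat >> h.py <<'E'
def onplane(name,s,uv,z):
    i,f,T=setup(name,s); uv=np.asarray(uv,float).reshape(-1,2)
    r=np.c_[(uv[:,0]-i['cx'])/f,(uv[:,1]-i['cy'])/f,np.ones(len(uv))]@T[:3,:3].T
    return (T[:3,3]+r*((z-T[2,3])/r[:,2])[:,None])[:,:2]
def rectify(name,s,im,c,z,half=0.09,n=360):
    """image in world coords: column along +x, row along +y, at plane z"""
    i,f,T=setup(name,s); g=(np.arange(n)+.5)/n*2*half-half
    X,Y=np.meshgrid(c[0]+g,c[1]+g)
    Q=(np.stack([X,Y,np.full_like(X,z)],-1)-T[:3,3])@T[:3,:3]
    u=(Q[...,0]/Q[...,2]*f+i['cx']).astype(np.float32); v=(Q[...,1]/Q[...,2]*f+i['cy']).astype(np.float32)
    return cv2.remap(im,u,v,cv2.INTER_LINEAR)
def mask(im,kind):
    h=cv2.cvtColor(im,cv2.COLOR_BGR2HSV).astype(int); H,S,V=h[...,0],h[...,1],h[...,2]
    m={'white':(S<40)&(V>170),'red':((H<6)|(H>174))&(S>150)&(V>70),'yellow':(H>20)&(H<35)&(S>120)&(V>80),
       'orange':(H>=10)&(H<22)&(S>120)&(V>120),'copper':(H>3)&(H<16)&(S>90)&(V>60),'grey':(S<60)&(V>85)&(V<170)}[kind]
    return m.astype(np.uint8)
def blob(m,near=None):
    m=cv2.morphologyEx(m,cv2.MORPH_CLOSE,np.ones((3,3)))
    n,l,st,ce=cv2.connectedComponentsWithStats(m); k=[j for j in range(1,n) if st[j,4]>200]
    k=max(k,key=lambda j:st[j,4]) if near is None else min(k,key=lambda j:np.hypot(*(ce[j]-near)))
    return (l==k).astype(np.uint8)
def rect(name,s,im,c,z,kind,half=0.09):
    n=360; m=blob(mask(rectify(name,s,im,c,z,half,n),kind)); k=half*2/n
    p=np.argwhere(m)[:,::-1].astype(np.float32); r=cv2.minAreaRect(p)
    w=lambda q:(np.array(q)+.5)*k-half+np.array(c)
    return dict(rc=w(r[0]).round(4),size=(np.array(r[1])*k).round(4),ang=round(r[2],1),cent=w(p.mean(0)).round(4),area=round(len(p)*k*k*1e6))
E
python3 - <<'E'
from h import *
a=np.load('top.npz'); im=a['im']; s=robot.sense()
for n,c,z,k,h in [('pad_tee',(.514,-.418),.005,'white',.075),('pad_tee T',(.514,-.418),.005,'orange',.05),('pad_nut',(.635,-.248),.005,'white',.075),('pad_nut hex',(.635,-.248),.005,'yellow',.05),
 ('pad_cap',(.456,.167),.005,'white',.075),('pad_cap disc',(.456,.167),.005,'grey',.038),('pad_fl',(.64,-.01),.005,'white',.07),('pad_fl sq',(.64,-.01),.005,'red',.05),
 ('nut',(.613,.217),.03,'yellow',.05),('flange',(.49,0),.02,'red',.06),('tee',(.436,-.176),.02,'copper',.06),('cap',(.481,.429),.025,'grey',.045)]:
    try: print(n,rect('top',s,im,c,z,k,h))
    except Exception as e: print(n,e)
A=cv2.resize(im[150:260,150:310],None,fx=4.9,fy=4.9,interpolation=cv2.INTER_CUBIC)
cv2.imwrite('pics/crop1.png',A)
E
```

```text
pad_tee {'rc': array([ 0.5158, -0.4256]), 'size': array([0.0908, 0.0906]), 'ang': 23.0, 'cent': array([ 0.5175, -0.4296]), 'area': 5270}
pad_tee T {'rc': array([ 0.5108, -0.4131]), 'size': array([0.0623, 0.0542]), 'ang': 22.9, 'cent': array([ 0.5127, -0.418 ]), 'area': 2344}
pad_nut {'rc': array([ 0.6263, -0.2419]), 'size': array([0.0909, 0.0909]), 'ang': 18.4, 'cent': array([ 0.6263, -0.242 ]), 'area': 6144}
pad_nut hex {'rc': array([ 0.627 , -0.2418]), 'size': array([0.0474, 0.043 ]), 'ang': 47.5, 'cent': array([ 0.6267, -0.242 ]), 'area': 1553}
pad_cap {'rc': array([0.4514, 0.1649]), 'size': array([0.0913, 0.0911]), 'ang': 11.5, 'cent': array([0.4514, 0.1651]), 'area': 7955}
pad_cap disc {'rc': array([0.4912, 0.1938]), 'size': array([0.0222, 0.0055]), 'ang': 90.0, 'cent': array([0.4921, 0.1968]), 'area': 57}
pad_fl {'rc': array([ 0.6499, -0.0181]), 'size': array([0.0912, 0.0915]), 'ang': 81.1, 'cent': array([ 0.6497, -0.0181]), 'area': 4177}
pad_fl sq {'rc': array([ 0.6503, -0.0176]), 'size': array([0.0595, 0.0595]), 'ang': 81.6, 'cent': array([ 0.6502, -0.018 ]), 'area': 3307}
nut {'rc': array([0.6129, 0.2147]), 'size': array([0.0464, 0.0408]), 'ang': 25.1, 'cent': array([0.6121, 0.2158]), 'area': 865}
flange {'rc': array([ 0.4812, -0.0061]), 'size': array([0.0569, 0.0554]), 'ang': 0.7, 'cent': array([ 0.4802, -0.0058]), 'area': 2525}
tee {'rc': array([ 0.4341, -0.1686]), 'size': array([0.0629, 0.0542]), 'ang': 58.1, 'cent': array([ 0.4382, -0.1711]), 'area': 2113}
cap {'rc': array([0.481, 0.429]), 'size': array([0.0898, 0.0898]), 'ang': 90.0, 'cent': array([0.4798, 0.4308]), 'area': 7132}
```

View pics/crop1.png

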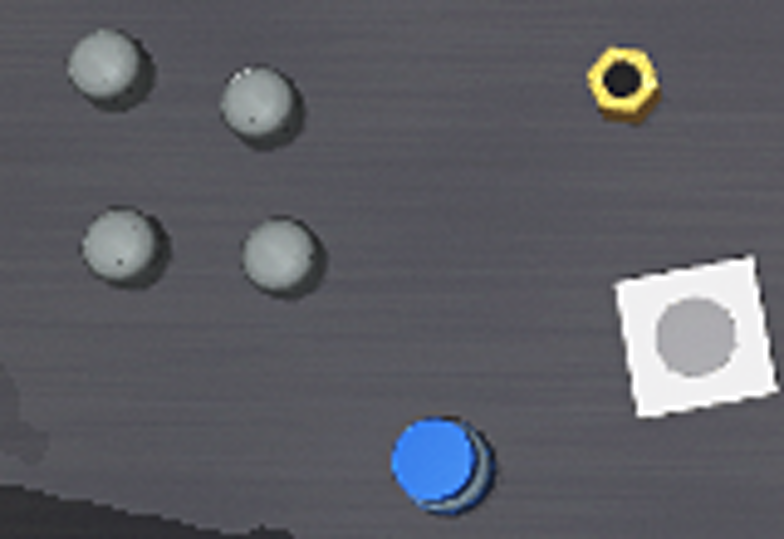

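The target cap is at crop (280,255), the lower-right of the four and nearest the base. The jar stands alone at (435,460), and the nut and cap plate are clear. I'll plan the move there now.

```bash
cat >> h.py <<'E'
def plan(xyz,yaw,N,s=None):
    s=s or robot.sense(); M=R.from_euler('xyz',s['ee_rot'],degrees=True)
    M=M.as_matrix(); y0=np.degrees(np.arctan2(M[1,0],M[0,0]))
    dy=(yaw-y0+180)%360-180; t=-np.radians(dy)/N
    A=sum(M@R.from_rotvec([0,0,t*k]).as_matrix() for k in range(N))
    v=np.linalg.solve(A,np.array(xyz)-s['tool_pos'])/.12
    print('t',round(s['t'],2),'pos',s['tool_pos'].round(4),'yaw',round(y0,2),'| %d x'%N,[0,0,round(t/.08,3)]+list(v.round(3)))
E
python3 -c "
from h import *
plan((.481,.431,.2),135,12)"
```

```text
t 0.5 pos [0.2339 0.6332 0.2503] yaw 159.73 | 12 x [0, 0, np.float64(0.45), np.float64(-0.221), np.float64(-0.03), np.float64(0.035)]
```

```bash
python3 -m jog '[[[0,0,0.45,-0.22,-0.03,0.035,1],[0,0,0.45,-0.22,-0.03,0.035,1],[0,0,0.45,-0.22,-0.03,0.035,1],[0,0,0.45,-0.22,-0.03,0.035,1],[0,0,0.45,-0.22,-0.03,0.035,1],[0,0,0.45,-0.22,-0.03,0.035,1],[0,0,0.45,-0.22,-0.03,0.035,1],[0,0,0.45,-0.22,-0.03,0.035,1],[0,0,0.45,-0.22,-0.03,0.035,1],[0,0,0.45,-0.22,-0.03,0.035,1],[0,0,0.45,-0.22,-0.03,0.035,1],[0,0,0.45,-0.22,-0.03,0.035,1],[0,0,0,0,0,0,1],[0,0,0,0,0,0,1],[0,0,0,0,0,0,1]]]' 60
python3 - <<'E'
from h import *
s,im,d=cam('wrist'); cv2.imwrite('pics/w1.png',im); np.savez('w1.npz',im=im,d=d)
print(s['tool_pos'],s['ee_rot']); P=cloud('wrist',s,d)
for r in viewer.search_frame('cap_center','wrist'):
    a,b=map(int,r['location']); print(r,P[a,b].round(3))
m=(P[...,2]>.015)&(P[...,2]<.05)&(d>0)
n,l,st,ce=cv2.connectedComponentsWithStats(m.astype(np.uint8))
for j in range(1,n):
    if st[j,4]>300:
        q=P[l==j]; (c,r)=cv2.minEnclosingCircle(q[:,:2].astype(np.float32)); print(st[j,4],c,r,q.mean(0),q[:,2].max())
E
```

```text
t: 1.75
tool_pos: [0.4787, 0.4325, 0.2]
ee_rot: [180.0, -0.0, 135.0]
force: [-0.5, 0.3, -0.3]
finger_gap: 0.0856
finger_force: 0.0
[0.47870136 0.43254545 0.2000309 ] [ 1.79981761e+02 -4.45622479e-02  1.35013205e+02]
{'location': [193.8, 523.4], 'score': 0.94} [0.607 0.549 0.037]
{'location': [191.8, 331.3], 'score': 0.87} [0.492 0.436 0.037]
{'location': [112.9, 417.1], 'score': 0.86} [0.493 0.529 0.039]
{'location': [248.1, 417.5], 'score': 0.65} [0.584 0.453 0.036]
2851 (0.5027911067008972, 0.5295997262001038) 0.024377387017011642 [0.49924268 0.52853026 0.03399406] 0.04048301606977156
1706 (0.3657449781894684, 0.31683674454689026) 0.02820286899805069 [0.37083601 0.33498428 0.03248579] 0.049977824819020744
2325 (0.49742040038108826, 0.4288479685783386) 0.024062151089310646 [0.49425338 0.43132395 0.03375651] 0.040677030957772364
2610 (0.620816171169281, 0.5508065223693848) 0.024190740659832954 [0.61447269 0.54889503 0.03258511] 0.040342597437103445
2061 (0.5966588854789734, 0.4499838650226593) 0.024019943550229073 [0.58974241 0.45190487 0.03257989] 0.040321148097350434
893 (0.8510717153549194, 0.5208054780960083) 0.020795000717043877 [0.85137409 0.5149945  0.02956568] 0.04997786310017849
```

View pics/w1.png

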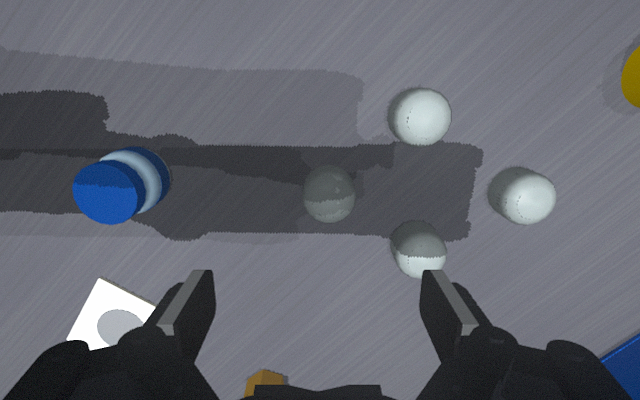

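The wrist view shows the target cap at (331,192) and its three look-alikes at (420,115), (418,250) and (523,197). The jar is at (110,190), well away. I'll compare this with the top camera's depth before descending.

Run:
```python
from h import *
a=np.load('top.npz'); s=robot.sense(); P=cloud('top',s,a['d'])
m=(P[...,2]>.012)&(P[...,2]<.075)&(P[...,0]>.3)&(P[...,0]<.7)&(abs(P[...,1])<.6)
n,l,st,ce=cv2.connectedComponentsWithStats(m.astype(np.uint8))
for j in range(1,n):
    if st[j,4]>60:
        q=P[l==j]; (c,r)=cv2.minEnclosingCircle(q[:,:2].astype(np.float32)); print(st[j,4],ce[j].round(),np.round(c,4),round(r,4),np.percentile(q[:,2],95).round(3))
w=np.load('w1.npz'); im=w['im']
print(rect('wrist',s,im,(.451,.165),.005,'white',.075))
t=P[(P[...,0]>.4)&(P[...,0]<.7)&(P[...,1]>-.1)&(P[...,1]<.1)]; print(np.histogram(t[:,2],bins=np.arange(-.02,.06,.005)))
plan((.497,.429,.12),135,4)
```

```text
198 [172. 163.] [0.6202 0.5492] 0.0252 0.039
157 [277. 167.] [0.6132 0.2147] 0.0226 0.034
198 [203. 171.] [0.5967 0.4483] 0.0248 0.039
201 [175. 200.] [0.502  0.5268] 0.0244 0.04
200 [207. 202.] [0.4968 0.4278] 0.0246 0.04
213 [347. 208.] [ 0.482  -0.0061] 0.0365 0.041
230 [401. 223.] [ 0.4387 -0.1726] 0.0338 0.028
318 [240. 245.] [0.3643 0.3137] 0.0283 0.065
341 [443. 246.] [ 0.3674 -0.2966] 0.0341 0.046
{'rc': array([0.438 , 0.1633]), 'size': array([0.0637, 0.0911]), 'ang': 11.8, 'cent': array([0.432 , 0.1689]), 'area': 4509}
(array([   0,    0,  157, 2116, 2591,  597,  180,   30,    1,    6,    9,
         62,   25,    0,    0]), array([-2.00000000e-02, -1.50000000e-02, -1.00000000e-02, -5.00000000e-03,
        3.46944695e-18,  5.00000000e-03,  1.00000000e-02,  1.50000000e-02,
        2.00000000e-02,  2.50000000e-02,  3.00000000e-02,  3.50000000e-02,
        4.00000000e-02,  4.50000000e-02,  5.00000000e-02,  5.50000000e-02]))
t 1.85 pos [0.478  0.4334 0.2001] yaw 135.12 | 4 x [0, 0, np.float64(0.006), np.float64(-0.035), np.float64(0.021), np.float64(0.167)]
```

```bash
python3 -m jog '[[[0,0,0,-0.035,0.021,0.167,1],[0,0,0,-0.035,0.021,0.167,1],[0,0,0,-0.035,0.021,0.167,1],[0,0,0,-0.035,0.021,0.167,1],[0,0,0,0,0,0.2,1],[0,0,0,0,0,0.2,1],[0,0,0,0,0,0.2,1],[0,0,0,0,0,0.1,1],[0,0,0,0,0,0.1,1],[0,0,0,0,0,0,1],[0,0,0,0,0,0,1]]]' 60; python3 -m jog '[[[0,0,0,0,0,0,-1],[0,0,0,0,0,0,-1],[0,0,0,0,0,0,-1],[0,0,0,0,0,0,-1],[0,0,0,0,0,0,-1],[0,0,0,0,0,0,-1],[0,0,0,0,0,0,-1],[0,0,0,0,0,0,-1]]]' 60
```

```text
t: 2.77
tool_pos: [0.498, 0.4277, 0.024]
ee_rot: [180.0, -0.0, 135.0]
force: [0.1, 0.2, 0.0]
finger_gap: 0.0853
finger_force: 0.0
t: 3.43
tool_pos: [0.4989, 0.4278, 0.0254]
ee_rot: [179.9, -0.0, 135.0]
force: [-1.5, -0.7, 6.8]
finger_gap: 0.046
finger_force: 62.1
```

```bash
python3 -m jog '[[[0,0,0,0,0,-0.1,-1],[0,0,0,0,0,-0.2,-1],[0,0,0,0,0,-0.2,-1],[0,0,0,0,0,-0.2,-1],[0,0,0,0,0,-0.1,-1],[0,0,0,0,0,0,-1]]]' 60; python3 -c "
from h import *
plan((.4514,.1649,.105),135,12)"
```

```text
t: 3.93
tool_pos: [0.4998, 0.4285, 0.1236]
ee_rot: [179.6, -0.0, 135.0]
force: [0.1, 0.3, -1.2]
finger_gap: 0.0461
finger_force: 61.9
t 3.93 pos [0.4998 0.4285 0.1236] yaw 134.96 | 12 x [0, 0, np.float64(-0.001), np.float64(-0.106), np.float64(-0.153), np.float64(0.012)]
```

```bash
python3 -m jog '[[[0,0,0,-0.106,-0.153,0.01,-1],[0,0,0,-0.106,-0.153,0.01,-1],[0,0,0,-0.106,-0.153,0.01,-1],[0,0,0,-0.106,-0.153,0.01,-1],[0,0,0,-0.106,-0.153,0.01,-1],[0,0,0,-0.106,-0.153,0.01,-1],[0,0,0,-0.106,-0.153,0.01,-1],[0,0,0,-0.106,-0.153,0.01,-1],[0,0,0,-0.106,-0.153,0.01,-1],[0,0,0,-0.106,-0.153,0.01,-1],[0,0,0,-0.106,-0.153,0.01,-1],[0,0,0,-0.106,-0.153,0.01,-1],[0,0,0,0,0,0,-1],[0,0,0,0,0,0,-1],[0,0,0,0,0,0,-1]]]'
python3 - <<'E'
from h import *
s,im,d=cam('wrist'); cv2.imwrite('pics/w2.png',im); np.savez('w2.npz',im=im,d=d)
print(s['tool_pos'],s['ee_rot'])
P=cloud('wrist',s,d); q=P[(P[...,2]>.06)&(np.hypot(P[...,0]-.4514,P[...,1]-.165)<.03)]
print(rect('wrist',s,im,(.451,.165),.005,'white',.075))
E
```

```text
t: 5.18
tool_pos: [0.4499, 0.1638, 0.1049]
ee_rot: [-180.0, -0.0, 135.0]
force: [-1.3, -0.4, -1.6]
finger_gap: 0.046
finger_force: 61.9
[0.44989537 0.1637679  0.10488833] [-1.79978142e+02 -2.29983254e-02  1.34982595e+02]
{'rc': array([0.4514, 0.1648]), 'size': array([0.0904, 0.0906]), 'ang': 11.7, 'cent': array([0.4405, 0.1751]), 'area': 4046}
```

View pics/w2.png

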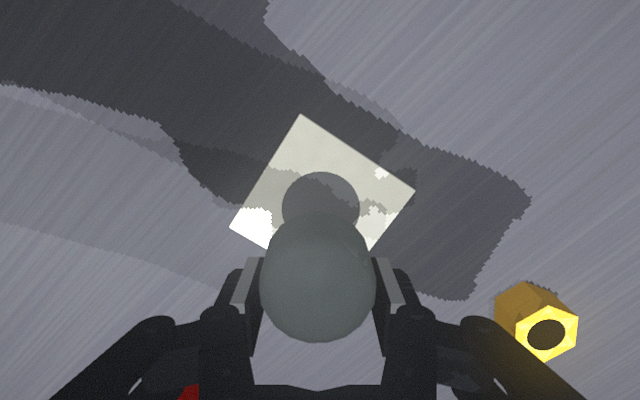

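The cap hangs upright in the grip at (318,280). Its plate shows around (320,190), where both cameras agree it should be. I'll lower it.

```bash
python3 -m jog '[[[0,0,0,-0.01,0.025,0.1,-1],[0,0,0,0,0,0.15,-1],[0,0,0,0,0,0.15,-1],[0,0,0,0,0,0.1,-1],[0,0,0,0,0,0.06,-1],[0,0,0,0,0,0.04,-1],[0,0,0,0,0,0.01,-1],[0,0,0,0,0,0,-1],[0,0,0,0,0,0,-1]]]'
```

```text
t: 5.98
tool_pos: [0.4535, 0.165, 0.0326]
ee_rot: [179.9, 0.0, 135.0]
force: [-0.3, -0.0, -1.8]
finger_gap: 0.0456
finger_force: 61.9
```

```bash
python3 -m jog '[[[0,0,0,0,0,0.01,-1],[0,0,0,0,0,0.01,-1],[0,0,0,0,0,0,-1]]]';python3 -m jog '[[[0,0,0,0,0,0,0.2],[0,0,0,0,0,0,0.5],[0,0,0,0,0,0,1],[0,0,0,0,0,0,1],[0,0,0,0,0,0,1],[0,0,0,0,0,0,1]]]'; python3 -m jog '[[[0,0,0,0,0,-0.1,1],[0,0,0,0,0,-0.2,1],[0,0,0,0,0,-0.25,1],[0,0,0,0,0,-0.25,1],[0,0,0,0,0,-0.25,1],[0,0,0,0,0,0,1]]]';  python3 -c "
from h import *
plan((.6132,.2147,.15),140,10)"
```

```text
t: 6.23
tool_pos: [0.4536, 0.165, 0.0303]
ee_rot: [179.9, 0.0, 135.0]
force: [-1.4, -0.4, 3.1]
finger_gap: 0.046
finger_force: 62.3
t: 6.73
tool_pos: [0.4531, 0.1647, 0.0297]
ee_rot: [-180.0, -0.0, 135.0]
force: [0.1, -0.1, 0.8]
finger_gap: 0.0858
finger_force: 0.0
t: 7.23
tool_pos: [0.4561, 0.1659, 0.1608]
ee_rot: [179.5, 0.1, 134.9]
force: [0.0, 1.0, 0.2]
finger_gap: 0.0856
finger_force: 0.0
t 7.23 pos [0.4561 0.1659 0.1608] yaw 134.95 | 10 x [0, 0, np.float64(-0.11), np.float64(-0.068), np.float64(0.119), np.float64(0.01)]
```

```bash
python3 -m jog '[[[0,0,-0.22,-0.068,0.119,0.01,1],[0,0,-0.22,-0.068,0.119,0.01,1],[0,0,-0.22,-0.068,0.119,0.01,1],[0,0,-0.22,-0.068,0.119,0.01,1],[0,0,-0.22,-0.068,0.119,0.01,1],[0,0,-0.22,-0.068,0.119,0.01,1],[0,0,-0.22,-0.068,0.119,0.01,1],[0,0,-0.22,-0.068,0.119,0.01,1],[0,0,-0.22,-0.068,0.119,0.01,1],[0,0,-0.22,-0.068,0.119,0.01,1],[0,0,0,0,0,0,1],[0,0,0,0,0,0,1],[0,0,0,0,0,0,1]]]'
python3 - <<'E'
from h import *
s,im,d=cam('wrist'); np.savez('w3.npz',im=im,d=d)
rc=rectify('wrist',s,im,(.6132,.2147),.03,.05,400); cv2.imwrite('pics/w3.png',np.hstack([rc,cv2.resize(im,(400,250))[:,:].copy() if 0 else cv2.copyMakeBorder(cv2.resize(im,(400,250)),0,150,0,0,0)]))
h=cv2.cvtColor(rc,cv2.COLOR_BGR2HSV); print(s['tool_pos'],s['ee_rot'])
m=blob(((h[...,0]>18)&(h[...,0]<38)&(h[...,1]>80)&(h[...,2]>190)).astype(np.uint8))
c=max(cv2.findContours(m,cv2.RETR_EXTERNAL,cv2.CHAIN_APPROX_NONE)[0],key=cv2.contourArea)
hull=cv2.convexHull(c); r=cv2.minAreaRect(hull); k=.25
print('centre',np.array([.6132,.2147])+(np.array(r[0])+.5)*k/1000-.05,'size mm',np.array(r[1])*k,r[2])
ap=cv2.approxPolyDP(hull,8,True)[:,0]; e=np.roll(ap,-1,0)-ap; print(ap.tolist(),np.degrees(np.arctan2(e[:,1],e[:,0])).round(1))
E
```

```text
t: 8.32
tool_pos: [0.6067, 0.2197, 0.1431]
ee_rot: [-179.9, -0.0, 145.0]
force: [-0.5, -0.6, 0.7]
finger_gap: 0.0853
finger_force: 0.0
[0.60671348 0.2196966  0.14308487] [-1.79915605e+02 -4.88160070e-02  1.45024446e+02]
centre [0.62311859 0.19958569] size mm [29.26173019  8.84923363] 33.21525573730469
[[183, 118], [195, 111], [276, 142], [281, 182]] [ -30.3   20.9   82.9 -146.9]
```

View pics/w3.png

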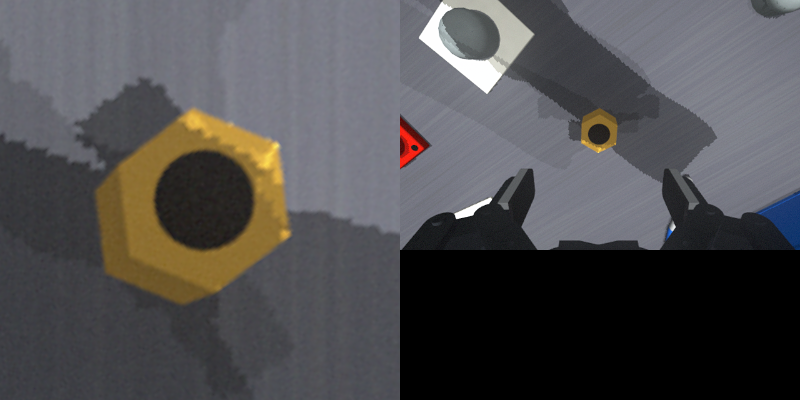

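The nut's bore centre is at (204,200) in the rectified view, which is world (0.614,0.215), and its flat normals are at about 53°, 113° and -7°. The placed cap sits on its plate at top left.

```bash
python3 -c "
from h import *
plan((.6142,.2147,.08),143,4)"
```

```text
t 8.37 pos [0.6067 0.2197 0.1433] yaw 145.03 | 4 x [0, 0, np.float64(0.111), np.float64(-0.019), np.float64(0.001), np.float64(0.132)]
```

```bash
python3 -m jog '[[[0,0,0.11,-0.019,0,0.132,1],[0,0,0.11,-0.019,0,0.132,1],[0,0,0.11,-0.019,0,0.132,1],[0,0,0.11,-0.019,0,0.132,1],[0,0,0,0,0,0.2,1],[0,0,0,0,0,0.16,1],[0,0,0,0,0,0.1,1],[0,0,0,0,0,0,1],[0,0,0,0,0,0,1]]]' 60; python3 -m jog '[[[0,0,0,0,0,0,-1],[0,0,0,0,0,0,-1],[0,0,0,0,0,0,-1],[0,0,0,0,0,0,-1],[0,0,0,0,0,0,-1],[0,0,0,0,0,0,-1],[0,0,0,0,0,0,-1],[0,0,0,0,0,0,-1],[0,0,0,0,0,0,-1]]]' 60;python3 -m jog '[[[0,0,0,0,0,-0.1,-1],[0,0,0,0,0,-0.2,-1],[0,0,0,0,0,-0.2,-1],[0,0,0,0,0,-0.2,-1],[0,0,0,0,0,-0.1,-1],[0,0,0,0,0,0,-1]]]' 60; python3 -c "
from h import *
plan((.6263,-.2419,.11),100,19)"
```

```text
t: 9.12
tool_pos: [0.6146, 0.2147, 0.0252]
ee_rot: [-180.0, -0.0, 143.0]
force: [0.6, 0.4, 0.2]
finger_gap: 0.0854
finger_force: 0.0
t: 9.87
tool_pos: [0.6159, 0.2152, 0.0264]
ee_rot: [179.9, 0.0, 143.0]
force: [-0.4, -0.4, 6.5]
finger_gap: 0.0387
finger_force: 62.0
t: 10.37
tool_pos: [0.617, 0.2156, 0.1248]
ee_rot: [179.7, 0.2, 143.0]
force: [0.1, 0.2, -1.8]
finger_gap: 0.0385
finger_force: 61.0
t 10.37 pos [0.617  0.2156 0.1248] yaw 143.03 | 19 x [0, 0, np.float64(0.494), np.float64(-0.175), np.float64(-0.107), np.float64(0.006)]
```

```bash
python3 -m jog '[[[0,0,0.49,-0.175,-0.107,0.006,-1],[0,0,0.49,-0.175,-0.107,0.006,-1],[0,0,0.49,-0.175,-0.107,0.006,-1],[0,0,0.49,-0.175,-0.107,0.006,-1],[0,0,0.49,-0.175,-0.107,0.006,-1],[0,0,0.49,-0.175,-0.107,0.006,-1],[0,0,0.49,-0.175,-0.107,0.006,-1],[0,0,0.49,-0.175,-0.107,0.006,-1],[0,0,0.49,-0.175,-0.107,0.006,-1],[0,0,0.49,-0.175,-0.107,0.006,-1],[0,0,0.49,-0.175,-0.107,0.006,-1],[0,0,0.49,-0.175,-0.107,0.006,-1],[0,0,0.49,-0.175,-0.107,0.006,-1],[0,0,0.49,-0.175,-0.107,0.006,-1],[0,0,0.49,-0.175,-0.107,0.006,-1],[0,0,0.49,-0.175,-0.107,0.006,-1],[0,0,0.49,-0.175,-0.107,0.006,-1],[0,0,0.49,-0.175,-0.107,0.006,-1],[0,0,0.49,-0.175,-0.107,0.006,-1],[0,0,0,0,0,0,-1]]]'; python3 -m jog '[[[0,0,0,0,0,0,-1],[0,0,0,0,0,0,-1]]]';python3 - <<'E'
from h import *
s,im,d=cam('wrist'); np.savez('w4.npz',im=im,d=d); cv2.imwrite('pics/w4.png',im)
print(rect('wrist',s,im,(.6263,-.2419),.005,'white',.075))
plan((.6263,-.2419,.05),100,4,s)
E
```

```text
t: 12.03
tool_pos: [0.622, -0.2489, 0.1061]
ee_rot: [-179.7, 0.2, 99.8]
force: [-0.9, -0.8, -1.2]
finger_gap: 0.0387
finger_force: 60.9
t: 12.2
tool_pos: [0.6257, -0.2409, 0.1062]
ee_rot: [-179.9, -0.1, 100.4]
force: [-0.6, 0.5, -2.3]
finger_gap: 0.0389
finger_force: 60.9
{'rc': array([ 0.6266, -0.2422]), 'size': array([0.0908, 0.0905]), 'ang': 18.4, 'cent': array([ 0.6252, -0.2279]), 'area': 4287}
t 12.2 pos [ 0.6257 -0.2409  0.1062] yaw 100.4 | 4 x [0, 0, np.float64(0.022), np.float64(-0.002), np.float64(0.001), np.float64(0.117)]
```

View pics/w4.png

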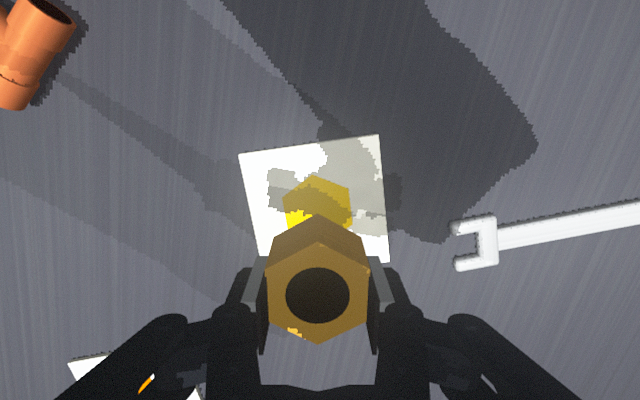

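The nut is held square at (317,293), over the yellow hexagon at (318,205).

```bash
python3 -m jog '[[[0,0,0,-0.008,0.005,0.1,-1],[0,0,0,0,0,0.15,-1],[0,0,0,0,0,0.15,-1],[0,0,0,0,0,0.1,-1],[0,0,0,0,0,0.06,-1],[0,0,0,0,0,0.04,-1],[0,0,0,0,0,0.02,-1],[0,0,0,0,0,0.01,-1],[0,0,0,0,0,0,-1],[0,0,0,0,0,0,-1]]]'
```

```text
t: 13.08
tool_pos: [0.6274, -0.2429, 0.0326]
ee_rot: [179.9, 0.0, 100.4]
force: [0.9, 1.0, -1.6]
finger_gap: 0.0387
finger_force: 61.0
```

Lower it slightly until it touches, then release and rise.

```bash
python3 -m jog '[[[0,0,0,0,0,0.01,-1],[0,0,0,0,0,0.01,-1],[0,0,0,0,0,0,-1]]]';python3 -m jog '[[[0,0,0,0,0,0,0.2],[0,0,0,0,0,0,0.5],[0,0,0,0,0,0,1],[0,0,0,0,0,0,1],[0,0,0,0,0,0,1],[0,0,0,0,0,0,1]]]'; python3 -m jog '[[[0,0,0,0,0,-0.1,1],[0,0,0,0,0,-0.2,1],[0,0,0,0,0,-0.25,1],[0,0,0,0,0,-0.25,1],[0,0,0,0,0,-0.25,1],[0,0,0,0,0,0,1]]]';  python3 -c "
from h import *
plan((.4457,-.176,.16),148,12)"
```

```text
t: 13.33
tool_pos: [0.6275, -0.243, 0.0315]
ee_rot: [179.9, 0.0, 100.4]
force: [-3.9, 1.1, 9.2]
finger_gap: 0.0387
finger_force: 62.3
t: 13.83
tool_pos: [0.6269, -0.2427, 0.0294]
ee_rot: [-180.0, -0.0, 100.4]
force: [0.7, 0.7, 0.4]
finger_gap: 0.0854
finger_force: 0.0
t: 14.33
tool_pos: [0.6303, -0.2447, 0.1632]
ee_rot: [179.4, 0.3, 100.3]
force: [0.9, -1.2, 0.8]
finger_gap: 0.0855
finger_force: 0.0
t 14.33 pos [ 0.6303 -0.2447  0.1632] yaw 100.33 | 12 x [0, 0, np.float64(-0.867), np.float64(0.112), np.float64(-0.086), np.float64(0.001)]
```

```bash
python3 -m jog '[[[0,0,-0.867,0.112,-0.086,0,1],[0,0,-0.867,0.112,-0.086,0,1],[0,0,-0.867,0.112,-0.086,0,1],[0,0,-0.867,0.112,-0.086,0,1],[0,0,-0.867,0.112,-0.086,0,1],[0,0,-0.867,0.112,-0.086,0,1],[0,0,-0.867,0.112,-0.086,0,1],[0,0,-0.867,0.112,-0.086,0,1],[0,0,-0.867,0.112,-0.086,0,1],[0,0,-0.867,0.112,-0.086,0,1],[0,0,-0.867,0.112,-0.086,0,1],[0,0,-0.867,0.112,-0.086,0,1],[0,0,0,0,0,0,1],[0,0,0,0,0,0,1],[0,0,0,0,0,0,1]]]'
python3 - <<'E'
from h import *
s,im,d=cam('wrist'); np.savez('w5.npz',im=im,d=d); print(s['tool_pos'],s['ee_rot'])
# depth footprint of tee (height >8mm), fit T template
P=cloud('wrist',s,d); c0=np.array([.4457,-.176]); q=P[(d>0)&(P[...,2]>.010)&(P[...,2]<.032)]; q=q[np.hypot(*(q[:,:2]-c0).T)<.07]
print(len(q),np.percentile(q[:,2],[5,95]))
n=320;k=.0005;g=np.zeros((n,n),np.uint8); ij=np.round((q[:,:2]-c0)/k+n/2).astype(int); g[ij[:,1],ij[:,0]]=1
g=cv2.morphologyEx(g,cv2.MORPH_CLOSE,np.ones((5,5)))
from scipy.optimize import minimize
Y,X=np.mgrid[:n,:n]; W=np.stack([(X-n/2)*k,(Y-n/2)*k],-1)
def T(p):
    w=W-p[:2]; c,sn=np.cos(p[2]),np.sin(p[2]); x=w[...,0]*c+w[...,1]*sn; y=-w[...,0]*sn+w[...,1]*c
    return ((abs(x)<.03)&(abs(y)<.013))|((abs(x)<.013)&(y>0)&(y<.04))
def f(p):
    t=T(p); return 1-(t&(g>0)).sum()/(t|(g>0)).sum()
best=min((minimize(f,[0,0,np.radians(a)],method='Nelder-Mead',options=dict(initial_simplex=np.array([[0,0,0],[.006,0,0],[0,.006,0],[0,0,.15]])+[0,0,np.radians(a)])) for a in (48,58,68,148,238,-32)),key=lambda r:r.fun)
print('IoU',1-best.fun,'tee',c0+best.x[:2],np.degrees(best.x[2]))
v=cv2.merge([g*0,g*120,g*255]); v[T(best.x)^cv2.erode(T(best.x).astype(np.uint8),np.ones((3,3))).astype(bool)]=255
cv2.imwrite('pics/w5.png',np.hstack([cv2.copyMakeBorder(v,0,0,0,0,0),cv2.resize(im,(480,320))]))
plan((*(c0+best.x[:2]),.08),np.degrees(best.x[2])+90,5)
E
```

```text
t: 15.58
tool_pos: [0.4427, -0.1745, 0.1562]
ee_rot: [180.0, 0.1, 148.0]
force: [0.2, -0.3, -0.0]
finger_gap: 0.0858
finger_force: 0.0
[ 0.44267247 -0.17449316  0.15616051] [1.79957377e+02 1.01743487e-01 1.47975757e+02]
3735 [0.01705613 0.02731997]
IoU 0.9041671272244943 tee [ 0.44573434 -0.17579339] 58.00910355924626
t 15.63 pos [ 0.4428 -0.1744  0.156 ] yaw 148.01 | 5 x [0, 0, np.float64(-0.0), np.float64(-0.005), np.float64(0.001), np.float64(0.127)]
```

View pics/w5.png

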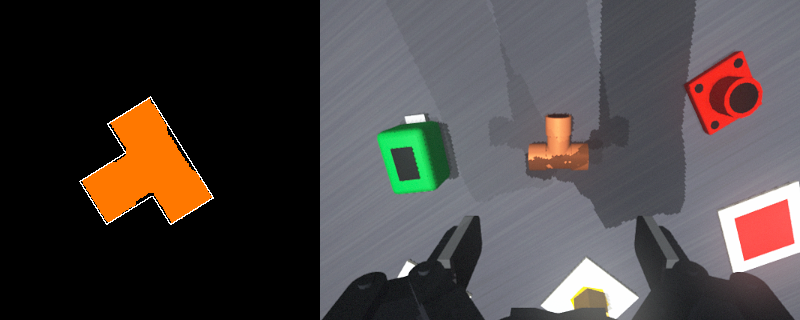

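The template fit is good (IoU 0.90): the tee is at (0.4457,-0.1758) with its run at 58°. The tool is already aligned with it.

```bash
python3 -m jog '[[[0,0,0,-0.005,0,0.127,1],[0,0,0,-0.005,0,0.127,1],[0,0,0,-0.005,0,0.127,1],[0,0,0,-0.005,0,0.127,1],[0,0,0,-0.005,0,0.127,1],[0,0,0,0,0,0.2,1],[0,0,0,0,0,0.16,1],[0,0,0,0,0,0.12,1],[0,0,0,0,0,0,1],[0,0,0,0,0,0,1]]]' 60; python3 -m jog '[[[0,0,0,0,0,0,-1],[0,0,0,0,0,0,-1],[0,0,0,0,0,0,-1],[0,0,0,0,0,0,-1],[0,0,0,0,0,0,-1],[0,0,0,0,0,0,-1],[0,0,0,0,0,0,-1],[0,0,0,0,0,0,-1]]]' 60;python3 -m jog '[[[0,0,0,0,0,-0.1,-1],[0,0,0,0,0,-0.2,-1],[0,0,0,0,0,-0.2,-1],[0,0,0,0,0,-0.2,-1],[0,0,0,0,0,-0.1,-1],[0,0,0,0,0,0,-1],[0,0,0,0,0,0,-1]]]' 60; python3 -c "
from h import *
plan((.5158,-.4256,.11),113,12)"
```

```text
t: 16.47
tool_pos: [0.4444, -0.1758, 0.0212]
ee_rot: [-180.0, -0.1, 148.0]
force: [-0.6, 0.3, 0.5]
finger_gap: 0.0854
finger_force: 0.0
t: 17.13
tool_pos: [0.4451, -0.1762, 0.0231]
ee_rot: [179.9, 0.1, 148.0]
force: [-0.7, 0.4, 5.7]
finger_gap: 0.0585
finger_force: 62.9
t: 17.72
tool_pos: [0.4447, -0.1759, 0.1186]
ee_rot: [179.9, 0.1, 148.1]
force: [0.3, -0.9, -2.0]
finger_gap: 0.0586
finger_force: 65.8
t 17.72 pos [ 0.4447 -0.1759  0.1186] yaw 148.07 | 12 x [0, 0, np.float64(0.638), np.float64(-0.164), np.float64(-0.081), np.float64(0.006)]
```

```bash
python3 -m jog '[[[0,0,0.638,-0.164,-0.081,0.006,-1],[0,0,0.638,-0.164,-0.081,0.006,-1],[0,0,0.638,-0.164,-0.081,0.006,-1],[0,0,0.638,-0.164,-0.081,0.006,-1],[0,0,0.638,-0.164,-0.081,0.006,-1],[0,0,0.638,-0.164,-0.081,0.006,-1],[0,0,0.638,-0.164,-0.081,0.006,-1],[0,0,0.638,-0.164,-0.081,0.006,-1],[0,0,0.638,-0.164,-0.081,0.006,-1],[0,0,0.638,-0.164,-0.081,0.006,-1],[0,0,0.638,-0.164,-0.081,0.006,-1],[0,0,0.638,-0.164,-0.081,0.006,-1],[0,0,0,0,0,0,-1],[0,0,0,0,0,0,-1],[0,0,0,0,0,0,-1]]]'
python3 - <<'E'
from h import *
s,im,d=cam('wrist'); np.savez('w6.npz',im=im,d=d); cv2.imwrite('pics/w6.png',im)
print(rect('wrist',s,im,(.5158,-.4256),.005,'white',.075))
P=cloud('wrist',s,d); q=P[(d>0)&(mask(im,'copper')>0)&(P[...,2]>.06)]; print('held z',np.percentile(q[:,2],[2,98]))
plan((.5158,-.4256,.05),113,4,s)
E
```

```text
t: 18.97
tool_pos: [0.5138, -0.4243, 0.1075]
ee_rot: [-179.9, -0.1, 113.0]
force: [1.0, 1.0, -0.7]
finger_gap: 0.0585
finger_force: 65.7
{'rc': array([ 0.5137, -0.4206]), 'size': array([0.0902, 0.0791]), 'ang': 22.9, 'cent': array([ 0.5096, -0.4168]), 'area': 3146}
held z [0.09732497 0.11176532]
t 18.97 pos [ 0.5138 -0.4243  0.1075] yaw 113.02 | 4 x [0, 0, np.float64(0.001), np.float64(-0.004), np.float64(0.003), np.float64(0.12)]
```

View pics/w6.png

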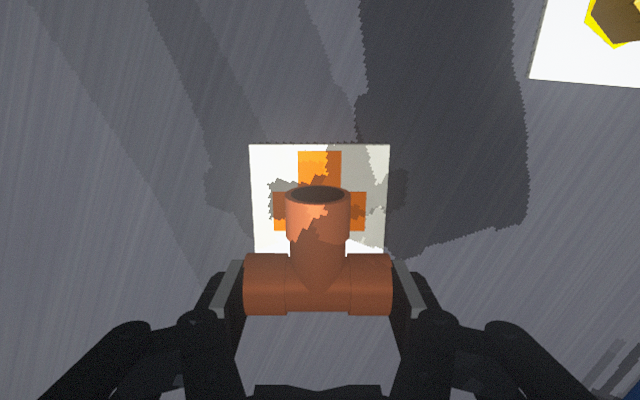

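The branch and painted stem both point up in the image, (318,195) over (318,165), so the tee is aligned and level.

```bash
python3 -m jog '[[[0,0,0,-0.016,0.012,0.1,-1],[0,0,0,0,0,0.15,-1],[0,0,0,0,0,0.15,-1],[0,0,0,0,0,0.1,-1],[0,0,0,0,0,0.08,-1],[0,0,0,0,0,0.05,-1],[0,0,0,0,0,0.02,-1],[0,0,0,0,0,0.01,-1],[0,0,0,0,0,0,-1],[0,0,0,0,0,0,-1]]]'
```

```text
t: 19.85
tool_pos: [0.5167, -0.4272, 0.0306]
ee_rot: [180.0, 0.1, 113.0]
force: [-0.1, -0.3, -0.6]
finger_gap: 0.0584
finger_force: 65.7
```

```bash
python3 -m jog '[[[0,0,0,0,0,0.01,-1],[0,0,0,0,0,0.01,-1],[0,0,0,0,0,0,-1]]]';python3 -m jog '[[[0,0,0,0,0,0,0.6],[0,0,0,0,0,0,1],[0,0,0,0,0,0,1],[0,0,0,0,0,0,1],[0,0,0,0,0,0,1]]]'; python3 -m jog '[[[0,0,0,0,0,-0.1,1],[0,0,0,0,0,-0.2,1],[0,0,0,0,0,-0.25,1],[0,0,0,0,0,-0.25,1],[0,0,0,0,0,-0.25,1],[0,0,0,0,0,0,1]]]';  python3 -c "
from h import *
plan((.482,-.0061,.16),90,18)"
```

```text
t: 20.1
tool_pos: [0.5167, -0.4271, 0.0283]
ee_rot: [180.0, 0.1, 113.0]
force: [-0.6, -0.2, 3.0]
finger_gap: 0.0587
finger_force: 66.2
t: 20.52
tool_pos: [0.5163, -0.4268, 0.0274]
ee_rot: [-180.0, -0.0, 113.0]
force: [0.3, 0.0, 0.6]
finger_gap: 0.0854
finger_force: 0.0
t: 21.02
tool_pos: [0.5189, -0.4297, 0.1611]
ee_rot: [179.7, 0.5, 112.9]
force: [0.7, -1.2, -0.6]
finger_gap: 0.0852
finger_force: 0.0
t 21.02 pos [ 0.5189 -0.4297  0.1611] yaw 112.92 | 18 x [0, 0, np.float64(0.278), np.float64(0.197), np.float64(0.025), np.float64(-0.001)]
```

```bash
python3 -m jog '[[[0,0,0.278,0.197,0.025,0,1],[0,0,0.278,0.197,0.025,0,1],[0,0,0.278,0.197,0.025,0,1],[0,0,0.278,0.197,0.025,0,1],[0,0,0.278,0.197,0.025,0,1],[0,0,0.278,0.197,0.025,0,1],[0,0,0.278,0.197,0.025,0,1],[0,0,0.278,0.197,0.025,0,1],[0,0,0.278,0.197,0.025,0,1],[0,0,0.278,0.197,0.025,0,1],[0,0,0.278,0.197,0.025,0,1],[0,0,0.278,0.197,0.025,0,1],[0,0,0.278,0.197,0.025,0,1],[0,0,0.278,0.197,0.025,0,1],[0,0,0.278,0.197,0.025,0,1],[0,0,0.278,0.197,0.025,0,1],[0,0,0.278,0.197,0.025,0,1],[0,0,0.278,0.197,0.025,0,1],[0,0,0,0,0,0,1],[0,0,0,0,0,0,1]]]'
python3 - <<'E'
from h import *
s,im,d=cam('wrist'); np.savez('w7.npz',im=im,d=d); print(s['tool_pos'],s['ee_rot'])
rc=rectify('wrist',s,im,(.482,-.0061),.012,.05,400); cv2.imwrite('pics/w7.png',np.hstack([rc,cv2.copyMakeBorder(cv2.resize(im,(400,250)),0,150,0,0,0)]))
P=cloud('wrist',s,d); b=(d>0)&(mask(im,'red')>0)|(d>0)&(P[...,2]>.03)
q=P[(d>0)&(P[...,2]>.031)&(P[...,2]<.045)]; q=q[np.hypot(q[:,0]-.482,q[:,1]+.006)<.04]; print('hub',len(q),cv2.minEnclosingCircle(q[:,:2].astype(np.float32)))
q=P[(d>0)&(P[...,2]>.007)&(P[...,2]<.045)]; q=q[np.hypot(q[:,0]-.482,q[:,1]+.006)<.055]; print('plate',cv2.minAreaRect(q[:,:2].astype(np.float32)))
E
```

```text
t: 22.68
tool_pos: [0.4802, -0.001, 0.154]
ee_rot: [180.0, -0.0, 90.2]
force: [0.3, -1.2, 0.6]
finger_gap: 0.0856
finger_force: 0.0
[ 0.48021115 -0.0010114   0.15398621] [ 1.79951673e+02 -2.78295797e-02  9.02114939e+01]
hub 1742 ((0.4836457073688507, -0.007021892815828323), 0.017139321193099022)
plate ((0.4836767315864563, -0.0067067742347717285), (0.055988557636737823, 0.05603291839361191), 1.0535534620285034)
```

View pics/w7.png

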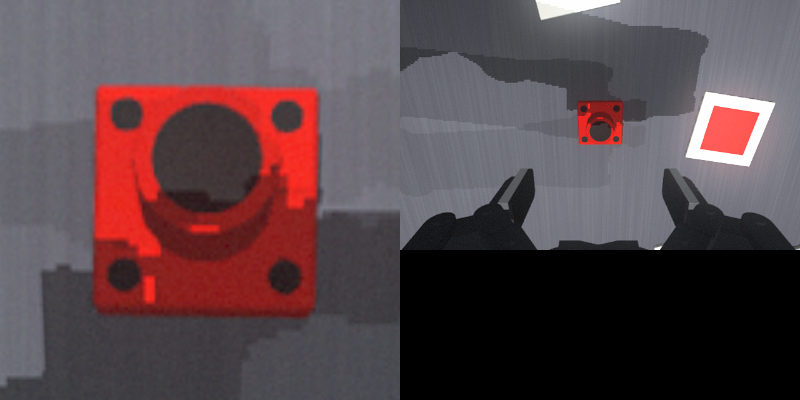

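The flange is at (0.4837,-0.0067), turned 1°, with its hub centred on the same spot. I'll grip the hub.

```bash
python3 -c "
from h import *
plan((.4837,-.0068,.035),91.05,7)"
```

```text
t 22.73 pos [ 0.48   -0.0023  0.1539] yaw 90.09 | 7 x [0, 0, np.float64(-0.03), np.float64(-0.005), np.float64(0.004), np.float64(0.142)]
```

```bash
python3 -m jog '[[[0,0,-0.1,-0.018,0.015,0.15,1],[0,0,-0.1,-0.018,0.015,0.15,1],[0,0,0,0,0,0.2,1],[0,0,0,0,0,0.2,1],[0,0,0,0,0,0.15,1],[0,0,0,0,0,0.1,1],[0,0,0,0,0,0.04,1],[0,0,0,0,0,0,1],[0,0,0,0,0,0,1]]]' 60; python3 -m jog '[[[0,0,0,0,0,0,-1],[0,0,0,0,0,0,-1],[0,0,0,0,0,0,-1],[0,0,0,0,0,0,-1],[0,0,0,0,0,0,-1],[0,0,0,0,0,0,-1],[0,0,0,0,0,0,-1],[0,0,0,0,0,0,-1],[0,0,0,0,0,0,-1]]]' 60;python3 -m jog '[[[0,0,0,0,0,-0.1,-1],[0,0,0,0,0,-0.2,-1],[0,0,0,0,0,-0.2,-1],[0,0,0,0,0,-0.2,-1],[0,0,0,0,0,-0.1,-1],[0,0,0,0,0,0,-1],[0,0,0,0,0,0,-1]]]' 60; python3 -c "
from h import *
plan((.6503,-.0180,.115),81.4,8)"
```

```text
t: 23.48
tool_pos: [0.4838, -0.0076, 0.0351]
ee_rot: [180.0, 0.0, 90.9]
force: [-0.1, 0.2, 0.2]
finger_gap: 0.0854
finger_force: 0.0
t: 24.23
tool_pos: [0.4838, -0.0064, 0.0354]
ee_rot: [180.0, -0.0, 91.0]
force: [-2.2, 0.5, 8.4]
finger_gap: 0.0321
finger_force: 58.7
t: 24.82
tool_pos: [0.4835, -0.0062, 0.1308]
ee_rot: [179.9, -0.0, 91.0]
force: [-0.4, -0.5, -2.2]
finger_gap: 0.0321
finger_force: 59.9
t 24.82 pos [ 0.4835 -0.0062  0.1308] yaw 90.97 | 8 x [0, 0, np.float64(0.261), np.float64(-0.002), np.float64(0.174), np.float64(0.017)]
```

```bash
python3 -m jog '[[[0,0,0.26,-0.002,0.174,0.017,-1],[0,0,0.26,-0.002,0.174,0.017,-1],[0,0,0.26,-0.002,0.174,0.017,-1],[0,0,0.26,-0.002,0.174,0.017,-1],[0,0,0.26,-0.002,0.174,0.017,-1],[0,0,0.26,-0.002,0.174,0.017,-1],[0,0,0.26,-0.002,0.174,0.017,-1],[0,0,0.26,-0.002,0.174,0.017,-1],[0,0,0,0,0,0,-1],[0,0,0,0,0,0,-1],[0,0,0,0,0,0,-1]]]'
python3 - <<'E'
from h import *
s,im,d=cam('wrist'); cv2.imwrite('pics/w8.png',im)
print(rect('wrist',s,im,(.6503,-.018),.005,'white',.075))
plan((.6503,-.018,.05),81.4,4,s)
E
```

```text
t: 25.73
tool_pos: [0.6483, -0.0179, 0.1124]
ee_rot: [-179.8, 0.0, 81.4]
force: [-0.4, 0.3, -1.5]
finger_gap: 0.0323
finger_force: 60.4
{'rc': array([ 0.65  , -0.0184]), 'size': array([0.0904, 0.0908]), 'ang': 81.5, 'cent': array([0.6562, 0.007 ]), 'area': 2319}
t 25.73 pos [ 0.6483 -0.0179  0.1124] yaw 81.41 | 4 x [0, 0, np.float64(0.001), np.float64(0.001), np.float64(0.005), np.float64(0.13)]
```

View pics/w8.png

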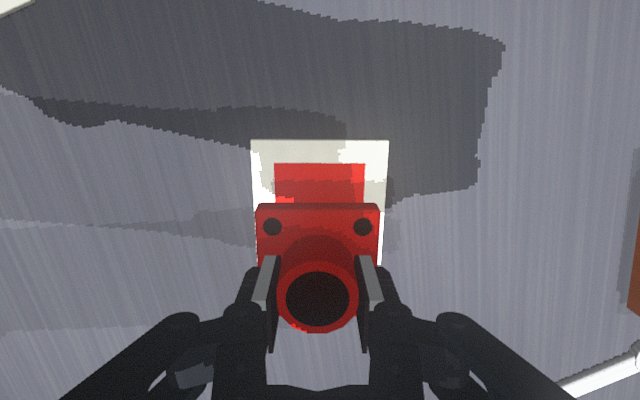

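The flange hangs level at (318,270) and square with the plate and the red square at (318,185). I'll lower it.

```bash
python3 -m jog '[[[0,0,0,0,0.01,0.1,-1],[0,0,0,0,0,0.15,-1],[0,0,0,0,0,0.15,-1],[0,0,0,0,0,0.1,-1],[0,0,0,0,0,0.06,-1],[0,0,0,0,0,0.02,-1],[0,0,0,0,0,0.01,-1],[0,0,0,0,0,0,-1],[0,0,0,0,0,0,-1]]]'
```

```text
t: 26.53
tool_pos: [0.6518, -0.0181, 0.0444]
ee_rot: [179.9, -0.0, 81.4]
force: [0.5, 0.5, -2.8]
finger_gap: 0.0321
finger_force: 60.4
```

```bash
python3 -m jog '[[[0,0,0,-0.002,-0.01,0.01,-1],[0,0,0,0,0,0.01,-1],[0,0,0,0,0,0.01,-1],[0,0,0,0,0,0.005,-1],[0,0,0,0,0,0,-1],[0,0,0,0,0,0,-1]]]'
```

```text
t: 27.03
tool_pos: [0.6501, -0.0181, 0.0405]
ee_rot: [180.0, -0.0, 81.4]
force: [-3.4, 1.5, 8.0]
finger_gap: 0.0319
finger_force: 61.5
```

```bash
python3 -m jog '[[[0,0,0,0,0,0,0],[0,0,0,0,0,0,0.5],[0,0,0,0,0,0,1],[0,0,0,0,0,0,1],[0,0,0,0,0,0,1],[0,0,0,0,0,0,1]]]'; python3 -m jog '[[[0,0,0,0,0,-0.1,1],[0,0,0,0,0,-0.2,1],[0,0,0,0,0,-0.25,1],[0,0,0,0,0,-0.25,1],[0,0,0,0,0,-0.25,1],[0,0,0,0,-0.2,-0.25,1],[0,0,0,0,-0.2,-0.25,1],[0,0,0,0,-0.25,-0.1,1],[0,0,0,0,-0.25,0,1],[0,0,0,0,-0.25,0,1],[0,0,0,0,-0.25,0,1],[0,0,0,0,0,0,1],[0,0,0,0,0,0,1]]]'
python3 - <<'E'
from h import *
s,im,d=cam('top'); P=cloud('top',s,d); cv2.imwrite('pics/end.png',cv2.resize(im[130:270,150:510],None,fx=2.2,fy=2.2,interpolation=cv2.INTER_CUBIC))
for n,c in [('cap',(.4514,.1648)),('nut',(.6265,-.242)),('tee',(.5158,-.4256)),('flange',(.6502,-.0182)),('jar',(.3643,.3137))]:
    q=P[(P[...,2]>.0135)&(P[...,2]<.075)&(np.hypot(P[...,0]-c[0],P[...,1]-c[1])<.06)]
    if len(q)<20: print(n,'few');continue
    cc,r=cv2.minEnclosingCircle(q[:,:2].astype(np.float32)); print(n,np.round(np.array(cc)-c,4),round(r,4),np.percentile(q[:,2],95).round(3),cv2.minAreaRect(q[:,:2].astype(np.float32)))
E
```

```text
t: 27.53
tool_pos: [0.65, -0.0181, 0.0393]
ee_rot: [-180.0, 0.0, 81.4]
force: [-0.4, -0.9, 0.7]
finger_gap: 0.0855
finger_force: 0.0
t: 28.62
tool_pos: [0.4828, 0.0072, 0.2382]
ee_rot: [180.0, -0.1, 81.4]
force: [1.0, 0.2, -0.7]
finger_gap: 0.0855
finger_force: 0.0
cap [0.0002 0.0011] 0.024 0.045 ((0.4511277675628662, 0.16572001576423645), (0.046012017875909805, 0.04586002975702286), 47.61296463012695)
nut [0.0013 0.0008] 0.023 0.039 ((0.6269652247428894, -0.24058149755001068), (0.03933924436569214, 0.04344678670167923), 71.35857391357422)
tee [0.0031 0.0018] 0.0386 0.033 ((0.5177254676818848, -0.42076852917671204), (0.06547081470489502, 0.058650609105825424), 79.51362609863281)
flange few
jar [0.0004 0.0006] 0.0283 0.065 ((0.3633541464805603, 0.3123169541358948), (0.05192198604345322, 0.05151892825961113), 25.023197174072266)
```

View pics/end.png

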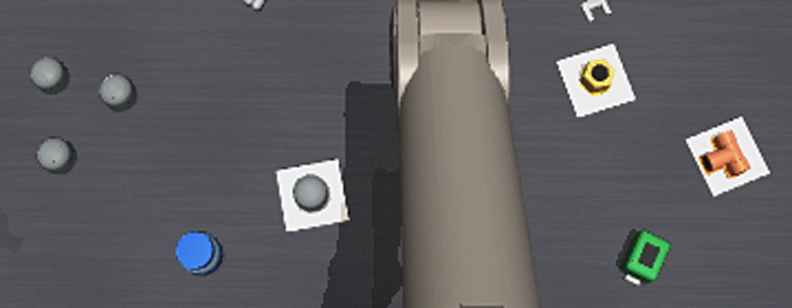

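The cap (310,193), nut (597,77) and tee (727,157) sit on their plates, and the jar hasn't moved. The arm hides the flange, so I'll check it with the wrist camera.

Run:
```python
from h import *
s,im,d=cam('wrist'); P=cloud('wrist',s,d); c=np.array((.6502,-.0182)); cv2.imwrite('pics/w9.png',im)
for z0,z1 in ((.0125,.05),(.036,.05)):
    q=P[(d>0)&(P[...,2]>z0)&(P[...,2]<z1)&(np.hypot(P[...,0]-c[0],P[...,1]-c[1])<.055)]
    print(len(q),cv2.minAreaRect(q[:,:2].astype(np.float32)),cv2.minEnclosingCircle(q[:,:2].astype(np.float32)),np.percentile(q[:,2],95))
```

```text
3302 ((0.6509925127029419, -0.01813870295882225), (0.05567093566060066, 0.056921690702438354), 81.44692993164062) ((0.6511890888214111, -0.01829911768436432), 0.038465701043605804) 0.045016699727969234
1153 ((0.650719165802002, -0.01834648847579956), (0.03358474746346474, 0.03316495195031166), 9.592126846313477) ((0.6513581275939941, -0.018381578847765923), 0.01762581802904606) 0.0454952025440075
```

View pics/w9.png

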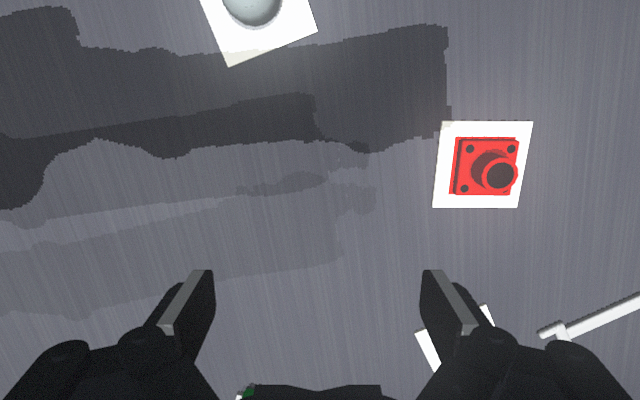

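The flange at (485,167) sits square and centred on its plate, within 1 mm and at 81.4° as painted.

```bash
python3 -c "
from cell import job
print(job.hand_in())"
```

```text
the job is handed in; nothing more can be done
None
```

The tee, nut, cap and flange are each on their own plate, aligned as painted and within about 4 mm of centre by camera; the flux jar hasn't moved, and I handed the job in at about 29 s of robot time (no verdict was shown).

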